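# Rock the angle gauge on the stud to the shelf rake and hold it

### The job

We are marking the rake for the plant staging. Pick up the angle gauge by its wooden grip and set it upright astride the rounded top of the stub post that its channel foot fits over (the thinner of the two). Then rock it on that rounded top until its swinging pointer settles on the set mark of the dial, and finish while still holding it there, foot resting on the post, so that I can scribe the line; do not let go, and leave the two potted plants and the trowel where they are.

Things in the scene. Friction and masses are not known exactly. Their poses are not given: they have to be found in the camera images.
- gauge: angle gauge standing upright, loose, 0.3 to 0.5 kg, 162 mm tall. Origin: centre of its underside; x: the way its white dial faces (roughly away from the robot), y its length, z up. Foot: inverted aluminium channel 80 mm long (y), open at the ends, inside 38 mm, outside 44 mm wide (x). Above it a plate 8 (x) x 96 (y) mm, z 30 to 124 mm, with the 91 mm dial (centre z 80 mm); on top a wooden grip.
- gauge_grip (a point): middle of the wooden grip, 142 mm above the gauge's origin; the grip is a block 18 mm thick (gauge x), 50 mm long (gauge y), 40 mm tall (z 122 to 162 mm)
- gauge_foot (a point): middle of the underside of the channel's web, 26 mm above the gauge's origin (the cheeks reach down to the origin's level): the flat surface that rests on the post's rounded top
- pointer (a joint): black pointer (3 mm wide) swinging freely about the dial's centre; it hangs plumb and settles within about a second. Its angle in the gauge, rad: 0 with the gauge upright, positive with the tip towards the gauge's +y. Leaning the gauge's top towards its own +y by an angle a makes it read +a.
- mark (a joint): set mark: dark steel tab 6 mm wide, 12 mm long, at the dial's lower rim, pre-set at 0.20 to 0.42 rad on the gauge's +y side; stiff, leave it. Same angle convention as the pointer: the pointer is on the mark when both read the same.
- pointer_tip (a point): tip of the pointer, on its centreline, 38 mm from the dial's centre
- mark_tip (a point): point on the set mark's centreline, 38 mm from the dial's centre, in the plane in which the pointer swings
- stud: the thinner stub post, fixed: wood 30 mm thick (x), 60 mm wide (y), on a plywood foot 100 x 120 x 12 mm. Across the middle of its uneven top runs a half-round swelling of radius 16 mm, axis along x at z 84 mm, crest at z 100 mm; shoulders 80 mm (+y) and 74 mm (-y) high. Origin: centre of the underside, z up. The channel fits over it lengthwise along y with 4 mm play each side.
- stud_crest (a point): middle of the crest of the stud's rounded top, 100 mm above its origin
- joist: the thicker stub post (joist offcut), fixed, same shape and height but 54 mm thick (its x), too thick for the channel; not used. Origin: centre of its underside
- clay_pot: bystander: loose flowering plant in a clay pot, 84 mm diameter, about 130 mm tall with its leaves; origin at its underside
- black_pot: bystander: loose plant in a black pot, 72 mm diameter, about 120 mm tall; origin at its underside
- trowel: bystander: loose hand trowel lying flat, 275 mm long along its x (blade to +x), 55 mm wide; origin near its middle
There are look-alikes about, which are no part of the job. What is shaped like the stud but green or yellow is not meant. Leave any blue look-alike of the gauge alone.

How it is judged:
By the outcome, as a careful person would: the job done as asked, in the order asked, and still so for the second after the job is handed in, while the arm keeps its last pose, push and grip.
It also fails if it takes over 45 s, if anything falls off the work surface, if the arm or the gripper's body presses on something with over 40 N, if the wrist force passes 120 N, or if a joint passes its speed limit or range.

### The arm

A 6-joint arm with a two-finger parallel gripper is mounted at the origin on the work surface. World frame = base frame: x ahead of the robot, y to its left, z up, the work surface at z = 0. Lengths are in m, angles in degrees, forces in N, time in s.
With the tool pointing down it reaches from about 0.375 to 0.9 m from the base axis. Payload 3.1 kg.
Tool frame: the origin (TCP) lies midway between the tips of the shut fingers; the grasp point (between the pads) lies 19 mm behind it; z points along the fingers, y is the direction in which the jaws open and shut (so a half turn about z gives the same grasp; the last joint's range is limited). The gripper opens to 87 mm and grips with 3 to 60 N. Pads are 19 mm wide; open, the fingers measure 117 mm over their backs; the gripper's body (75 mm by 190 mm) begins 51 mm behind the grasp point.
Start: joints at [-83.337, 30.224, 82.088, -0, 67.689, -10.227], TCP at [0.182, -0.598, 0.223] pointing down, gripper open.
Joint ranges: [-176.69, 176.69], [-43.24, 126.21], [12.49, 139.97], [-82, 262], [0, 151.66], [-163.58, 163.58]. Speed limits (degrees/s): [159.86, 159.86, 180, 180, 180, 180].

### API

Orientations are given as a 3x3 rotation matrix whose columns are the frame's x, y, z axes.
In Python, from rig import bot gives the robot as it stands.
- The arm moves only by the tool carry_out, never from a script. Its arguments are lists of equal length, an entry for each row: "grip": the gripper's target within -1 to 1 (fully open at 1, half-way at 0, shut at -1); "slide": the shift along the tool's x, y, z in mm, a list of three; "twist": the turn, a rotation vector about the tool's x, y, z in rad, a list of three. In form: {"grip": [grip, ...], "slide": [[dx, dy, dz], ...], "twist": [[wx, wy, wz], ...]}. A call has 1 to 12 rows; each row shifts and turns the pose as measured when the row begins, along the tool's axes as they then stand; what a row does not reach is not made up. A row lasts 1/10 s, in which the tool goes at most 50 mm and 8.59 degrees, less where a joint would pass 70% of its speed; a pose out of reach is approached as far as the arm can. A call is refused whole if a number of a shift passes 50 or a number of a turn 0.15, either way. A call with a gripper value outside its range is refused whole. The fingers move at their own pace and stop on an object; the grip force is fixed at half the most. Time passes only in rows, so rows that do not move let the fingers close. It gives the time, the measured TCP pose, the force and the opening at its end, in the units of the state.
- bot.read_state(): the state, without advancing time (a new reading comes with each control period).
- bot.capture(name): name is "scene" or "top" or "wrist"; returns a dict with "color" (400x640x3 uint8, red, green, blue), "depth" (400x640 float32, m along the optical axis (not along the pixel's ray), 0 where there is no reading), "fx", "fy", "cx", "cy" (pixels), "position" and "rotation" of the camera in the world; the wrist camera has in their place "T_tool_cam" (4x4, takes a point from camera to tool coordinates, whose origin is the TCP and whose axes are the flange's). Camera axes: x right, y up, looking along -z (the intrinsics and any distortion apply to the point x, -y, -z); pixel columns grow to the right and rows downward; lengths in m; the calibration is good to about 2 mm. A picture is of the moment at which its call begins: read the wrist's pose just before it.
- bot.hand_in(): hands the job in, once; it reports no verdict.
The state is a dict: "time_s": time; "joint_positions": joint angles; "qvel": joint speeds; "tau": joint torques, N m; "position": TCP position; "tcp_rot": TCP orientation; "force": force on the tool from outside, world axes, zero at the start; "moment": the same for the moment, N m; "opening": opening from 0.0 (shut) to 1.0 (fully open).
Only numpy, scipy, OpenCV 4.12 (cv2) and the standard library are available. Lean on these libraries where they do the work, as an engineer would, in place of code of your own. Each camera call takes 0.05 s, during which the arm holds its last target.

## Working session

There is one attempt and no reset: what is moved stays moved. The work goes in short steps, Python scripts to look and compute and a tool call to move; the robot and the scene stay as the last step left them, time stands still between calls to the robot, and variables do not carry over. Pictures are saved under pics/ and viewed, and the job is handed in when it is done.

Besides the shell and the picture viewer there is one more tool, called after "Request:" as name(argument=value, ...), one argument or row to a line, values as JSON. carry_out: Moves the arm, as the interface text tells. Its arguments: {"type":"object","properties":{"grip":{"type":"array"},"slide":{"type":"array"},"twist":{"type":"array"}},"required":["grip","slide","twist"]}

```bash
ls; mkdir -p pics; cat > h.py <<'E'
import numpy as np, cv2
from rig import bot
def save(c,n): cv2.imwrite('pics/'+n,cv2.cvtColor(c,cv2.COLOR_RGB2BGR))
def pts(d):
    z=d['depth'];v,u=np.mgrid[0:z.shape[0],0:z.shape[1]]
    P=np.stack([(u-d['cx'])/d['fx']*z,-(v-d['cy'])/d['fy']*z,-z],-1)
    return P
def world(d,st=None):
    P=pts(d)
    if 'position' in d: return P@np.array(d['rotation']).T+np.array(d['position'])
    T=np.array(d['T_tool_cam']);P=P@T[:3,:3].T+T[:3,3]
    return P@np.array(st['tcp_rot']).T+np.array(st['position'])
E
python3 - <<'E'
from h import *
import pickle
s=bot.read_state();print(s)
for n in ['scene','top']:
    d=bot.capture(n);save(d['color'],n+'0.png');pickle.dump(d,open(n+'0.pkl','wb'))
    print({k:v for k,v in d.items() if k not in('color','depth')})
E
```

```text
pics
{'time_s': 0.0, 'joint_positions': array([-8.33386075e+01,  3.02783543e+01,  8.21566244e+01, -2.91892251e-03,
        6.76884023e+01, -1.02264004e+01]), 'qvel': array([-0.00848332, -0.04869134,  0.01902025, -0.02988828,  0.11521693,
       -0.07234815]), 'tau': array([-9.05325596e-04, -4.40039384e+01, -1.76589400e+01,  6.32767123e-02,
        5.80600917e-02, -1.43519219e-04]), 'position': array([ 0.18149856, -0.59729985,  0.22157687]), 'tcp_rot': array([[ 9.56869914e-01,  2.90516574e-01, -2.96610389e-04],
       [ 2.90516531e-01, -9.56867595e-01,  2.13339742e-03],
       [ 3.35970439e-04, -2.12755402e-03, -9.99997680e-01]]), 'force': array([ 0.42947765,  0.20689612, -0.1072985 ]), 'moment': array([-0.01897001, -0.0477618 ,  0.00941429]), 'opening': 0.9973789743608859}
{'fx': 368.5855311135335, 'fy': 368.5855311135335, 'cx': 323.6403879419227, 'cy': 201.75231125383308, 'position': array([0.94269636, 0.40855294, 0.98462886]), 'rotation': array([[-0.69034713, -0.59856464,  0.40637572],
       [ 0.72339026, -0.5798467 ,  0.37481241],
       [ 0.01128616,  0.5527189 ,  0.83329133]])}
{'fx': 458.5497895365248, 'fy': 458.5497895365248, 'cx': 314.20699328349605, 'cy': 209.44020665554547, 'position': array([ 0.2224103 , -0.00477603,  1.52481065]), 'rotation': array([[-3.03767758e-02,  9.79103108e-01, -2.01082959e-01],
       [-9.99538251e-01, -2.96082803e-02,  6.82897300e-03],
       [ 7.32548074e-04,  2.01197551e-01,  9.79550412e-01]])}
```

View pics/scene0.png

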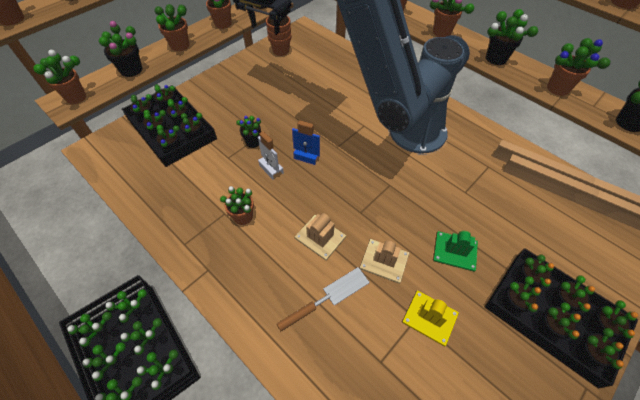

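View pics/top0.png

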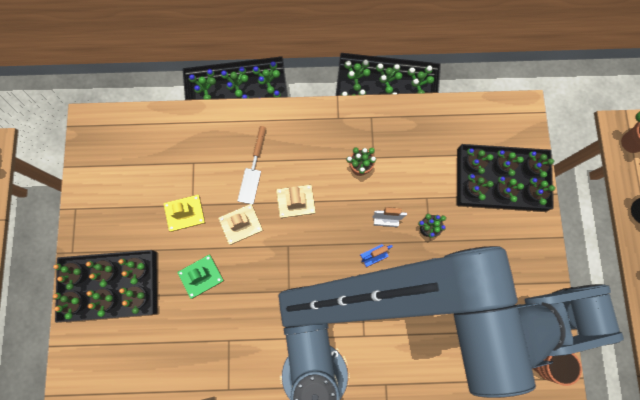

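```bash
python3 - <<'E'
from h import *
import pickle
s=pickle.load(open('scene0.pkl','rb'));t=pickle.load(open('top0.pkl','rb'))
a=cv2.resize(s['color'][195:285,285:415],None,fx=5,fy=5,interpolation=2)
b=cv2.resize(s['color'][105:195,230:330],None,fx=5,fy=5,interpolation=2)
save(a,'a.png');save(b,'b.png')
Wt=world(t);Ws=world(s)
def show(W,c,r0,r1,c0,c1,zlo,zhi,lab):
    w=W[r0:r1,c0:c1].reshape(-1,3);m=(w[:,2]>zlo)&(w[:,2]<zhi);q=w[m]
    if len(q)<5: print(lab,len(q));return
    r=cv2.minAreaRect((q[:,:2]*1000).astype(np.float32));print(lab,len(q),q.mean(0).round(4),np.array(r[0]).round(1),np.array(r[1]).round(1),round(r[2],1),q[:,2].max().round(3))
for lab,(r0,r1,c0,c1) in dict(right=(180,220,272,320),left=(202,245,216,266)).items():
    show(Wt,t,r0,r1,c0,c1,.06,.13,'top '+lab); show(Wt,t,r0,r1,c0,c1,.088,.13,'top crest '+lab)
    show(Wt,t,r0,r1,c0,c1,.006,.018,'top base '+lab)
for lab,(r0,r1,c0,c1) in dict(near=(205,260,292,347),far=(235,282,358,412)).items():
    show(Ws,s,r0,r1,c0,c1,.06,.13,'sc '+lab); show(Ws,s,r0,r1,c0,c1,.092,.13,'sc crest '+lab)
    show(Ws,s,r0,r1,c0,c1,.006,.018,'sc base '+lab)
show(Wt,t,200,230,370,410,.14,.18,'gauge grip'); show(Wt,t,195,235,365,412,.018,.035,'gauge foot')
show(Ws,s,125,160,255,285,.13,.18,'gauge grip sc'); show(Ws,s,125,182,250,290,.018,.035,'gauge foot sc')
E
```

```text
top right 335 [0.5628 0.0467 0.0866] [565.5  46.8] [55.6 59.8] 6.2 0.108
top crest right 158 [0.5649 0.0465 0.0975] [564.9  48.8] [54.5 36. ] 9.7 0.108
top base right 625 [0.5592 0.0447 0.0119] [571.7  42.7] [154.7 134.6] 86.2 0.018
top left 211 [0.4901 0.2324 0.0857] [491.7 233.9] [30.7 60.3] 22.4 0.105
top crest left 97 [0.4916 0.2328 0.0966] [489.1 238.1] [30.5 41. ] 26.4 0.105
top base left 793 [0.4906 0.2298 0.0117] [495.9 234.2] [166.  143.7] 89.4 0.018
sc near 457 [0.5676 0.0521 0.085 ] [563.7  45.9] [57.3 62.1] 7.1 0.104
sc crest near 174 [0.5649 0.0482 0.0977] [563.9  46.9] [54.4 28. ] 7.9 0.104
sc base near 674 [0.576  0.0611 0.0121] [546.8  45.4] [135.7 121.1] 4.9 0.018
sc far 324 [0.4947 0.2358 0.0841] [491.1 233.7] [31.7 59.5] 22.2 0.103
sc crest far 112 [0.4915 0.2342 0.0979] [491.2 233.8] [31.  28.8] 19.6 0.103
sc base far 985 [0.5055 0.2374 0.0121] [509.2 240.7] [140.3 120.2] 21.2 0.018
gauge grip 118 [ 0.4916 -0.2526  0.1592] [ 493.2 -253.3] [48.5 19.8] 85.4 0.17
gauge foot 138 [ 0.4802 -0.2523  0.0294] [ 492.1 -253.8] [78.1 43.9] 82.4 0.035
gauge grip sc 147 [ 0.4953 -0.2486  0.1529] [ 493.1 -253.3] [50.9 18.4] 87.0 0.165
gauge foot sc 185 [ 0.4962 -0.2668  0.0289] [ 484.4 -294.4] [162.2  47.9] 80.8 0.035
```

View pics/a.png

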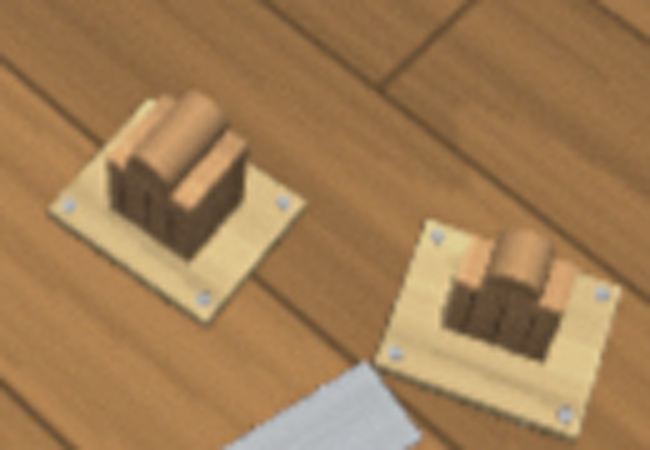

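View pics/b.png

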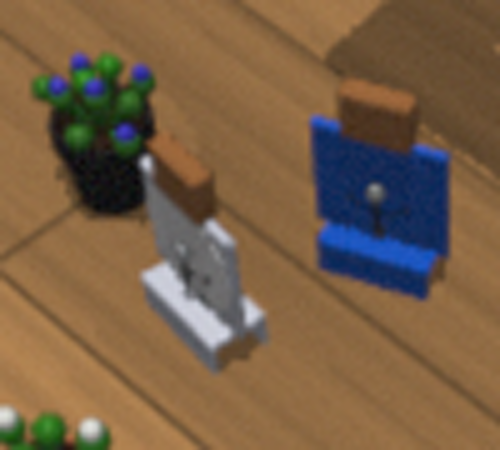

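Candidates (scene image): gauge: silver (270,160), blue look-alike (305,145). Post: thin wood (385,258, about 31 mm thick), thick wood (320,232, about 55 mm), green (458,245), yellow (432,312). The crops confirm my choice of the silver gauge and the thin wood post at (385,258).

```bash
python3 - <<'E'
from h import *
import pickle
s=bot.read_state();d=bot.capture('wrist');save(d['color'],'w0.png');print(d['T_tool_cam'],d['fx'],d['cx'],d['cy'],s['position'],s['time_s'])
W=world(d,s);print(W[200,320],W[300,320],W[100,320])
print([k for k in d])
E
```

```text
[[ 6.89413759e-04  9.65521085e-01  2.60323952e-01  7.17879059e-02]
 [ 9.99999758e-01 -6.89299272e-04 -9.17342079e-05 -1.02134204e-04]
 [ 9.08697987e-05  2.60323952e-01 -9.65521326e-01 -1.61719118e-01]
 [ 0.00000000e+00  0.00000000e+00  0.00000000e+00  1.00000000e+00]] 312.03752581216554 317.46380556919814 196.89943624225725 [ 0.18154565 -0.59734123  0.22166958] 0.1
[ 0.14779989 -0.61046663 -0.00181165] [ 9.53822877e-03 -6.52860649e-01 -1.30037925e-04] [ 2.64865793e-01 -5.74552879e-01 -1.43842841e-04]
['color', 'depth', 'fx', 'fy', 'cx', 'cy', 'T_tool_cam']
```

View pics/w0.png

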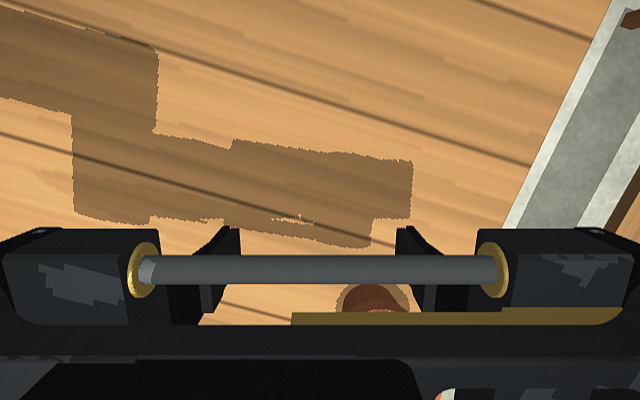

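```bash
cat >> h.py <<'E'
from scipy.spatial.transform import Rotation as Rn
def pose(yaw,tilt=0,lean=0):
    # tool x at yaw; tool down; then twist about own y
    c,s=np.cos(np.radians(yaw)),np.sin(np.radians(yaw))
    R=np.array([[c,s,0],[s,-c,0],[0,0,-1.]])
    return R@Rn.from_rotvec([0,np.radians(tilt),0]).as_matrix()
def plan(p,R,mm=40,deg=7.5,n=None):
    s=bot.read_state();P=np.array(s['position']);R0=np.array(s['tcp_rot'])
    dp=(np.array(p)-P)*1000;rv=Rn.from_matrix(R0.T@R).as_rotvec()
    k=n or max(1,int(np.ceil(max(np.linalg.norm(dp)/mm,np.degrees(np.linalg.norm(rv))/deg))))
    print('t',round(s['time_s'],2),'pos',P.round(4),'F',np.round(s['force'],1),'open',round(s['opening'],3),'q',np.round(s['joint_positions'],1));print('d',dp.round(1),'rv',rv.round(3),'rows',k)
    sl=[];
    for i in range(k):
        Ri=R0@Rn.from_rotvec(rv*i/k).as_matrix(); sl.append((Ri.T@dp/k).round(0 if n is None else 1).tolist())
    print('slide',sl);print('twist',(rv/k).round(3).tolist())
E
python3 - <<'E'
from h import *
a=np.radians(-27.2)
R=pose(-27.2,40);print(R.round(2))
plan([.66*np.cos(a),.66*np.sin(a),.20],R)
E
```

```text
[[ 0.68 -0.46  0.57]
 [-0.35 -0.89 -0.29]
 [ 0.64  0.   -0.77]]
t 0.15 pos [ 0.1815 -0.5974  0.2218] F [-0.3  0.  -0.8] open 0.996 q [-83.3  30.3  82.1   0.   67.7 -10.2]
d [405.5 295.8 -21.8] rv [-0.27   0.663  0.737] rows 13
slide [[36.0, -13.0, 2.0], [36.0, -15.0, 3.0], [34.0, -17.0, 5.0], [33.0, -19.0, 6.0], [32.0, -21.0, 7.0], [30.0, -23.0, 8.0], [28.0, -25.0, 9.0], [26.0, -26.0, 10.0], [24.0, -28.0, 11.0], [22.0, -30.0, 12.0], [20.0, -31.0, 12.0], [17.0, -32.0, 12.0], [15.0, -33.0, 12.0]]
twist [-0.021, 0.051, 0.057]
```

```bash
python3 - <<'E'
from h import *
a=np.radians(-27.2)
R=pose(-27.2,-40);print(R.round(2))
plan([.66*np.cos(a),.66*np.sin(a),.20],R,n=12)
E
```

```text
[[ 0.68 -0.46 -0.57]
 [-0.35 -0.89  0.29]
 [-0.64  0.   -0.77]]
t 0.15 pos [ 0.1815 -0.5974  0.2218] F [-0.3  0.  -0.8] open 0.996 q [-83.3  30.3  82.1   0.   67.7 -10.2]
d [405.5 295.8 -21.8] rv [ 0.267 -0.662  0.738] rows 12
slide [[39.5, -13.8, 1.9], [38.6, -16.1, 0.0], [37.5, -18.5, -1.7], [36.2, -20.8, -3.3], [34.6, -23.1, -4.8], [32.8, -25.3, -6.1], [30.8, -27.4, -7.2], [28.6, -29.4, -8.3], [26.3, -31.3, -9.1], [23.8, -33.0, -9.8], [21.2, -34.6, -10.3], [18.4, -36.1, -10.6]]
twist [0.022, -0.055, 0.061]
```

Request:
carry_out(
  grip=[1, 1, 1, 1, 1, 1, 1, 1, 1, 1, 1, 1],
  slide=[
    [39, -14, 0],
    [39, -16, -1],
    [37, -18, -3],
    [36, -21, -5],
    [35, -23, -6],
    [33, -25, -7],
    [31, -27, -7],
    [29, -29, -8],
    [26, -31, -9],
    [24, -33, -10],
    [21, -35, -10],
    [18, -36, -11],
  ],
  twist=[
    [0.022, -0.055, 0.061],
    [0.022, -0.055, 0.061],
    [0.022, -0.055, 0.061],
    [0.022, -0.055, 0.061],
    [0.022, -0.055, 0.061],
    [0.022, -0.055, 0.061],
    [0.022, -0.055, 0.061],
    [0.022, -0.055, 0.061],
    [0.022, -0.055, 0.061],
    [0.022, -0.055, 0.061],
    [0.022, -0.055, 0.061],
    [0.022, -0.055, 0.061],
  ],
)

```text
time_s: 1.35
position: [0.6005, -0.3035, 0.1986]
tcp_rot: [[0.649, -0.488, -0.584], [-0.377, -0.873, 0.31], [-0.66, 0.019, -0.751]]
force: [0.2, -1.4, -0.1]
opening: 1.003
```

```bash
python3 - <<'E'
from h import *
import pickle
a=np.radians(-27.2)
plan([.66*np.cos(a),.66*np.sin(a),.20],pose(-27.2,-40))
s=bot.read_state();d=bot.capture('wrist');save(d['color'],'w1.png');pickle.dump((s,d),open('w1.pkl','wb'))
E
```

```text
t 1.35 pos [ 0.6005 -0.3035  0.1986] F [ 0.2 -1.4 -0.1] open 1.003 q [-34.4  57.2  40.3  -5.1 123.5  84. ]
d [-13.5   1.8   1.4] rv [-0.008  0.024 -0.039] rows 1
slide [[-10.0, 5.0, 7.0]]
twist [-0.008, 0.024, -0.039]
```

View pics/w1.png

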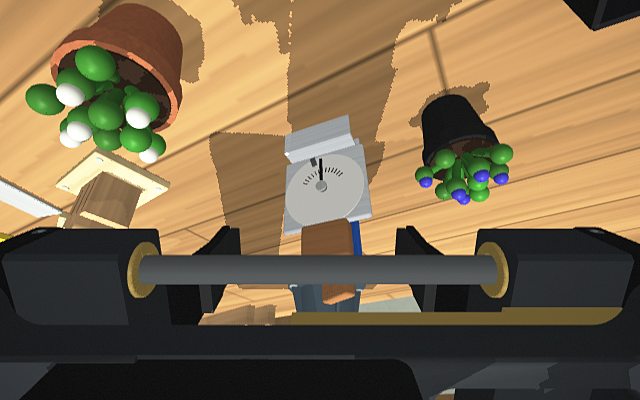

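The dial is at (322,187), upside down in this view. The pointer tip is near (320,160), with the mark tab left of it at about (313,161).

```bash
python3 - <<'E'
from h import *
import pickle
s,d=pickle.load(open('w1.pkl','rb'))
c=d['color'][105:245,270:390];save(cv2.rotate(cv2.resize(c,None,fx=5,fy=5,interpolation=2)[:600],1),'w1c.png')
W=world(d,s)
# plate points: white dial
q=W[150:220,290:365].reshape(-1,3);col=d['color'][150:220,290:365].reshape(-1,3).astype(int)
m=(col.min(1)>130)&(col.max(1)-col.min(1)<25)&(q[:,2]>.045)&(q[:,2]<.12)
q=q[m];m0=q.mean(0);u,sv,vt=np.linalg.svd(q-m0);n=vt[2];n*=np.sign(n[0]);print(len(q),m0,n,np.degrees(np.arctan2(n[1],n[0])),np.degrees(np.arcsin(n[2])),sv[2]/len(q)**.5)
E
```

```text
4023 [ 0.49778652 -0.26113809  0.08395696] [ 9.93229583e-01 -1.16167748e-01 -2.22197027e-04] -6.670983688964253 -0.012730951989857674 0.0010118781378017335
```

View pics/w1c.png

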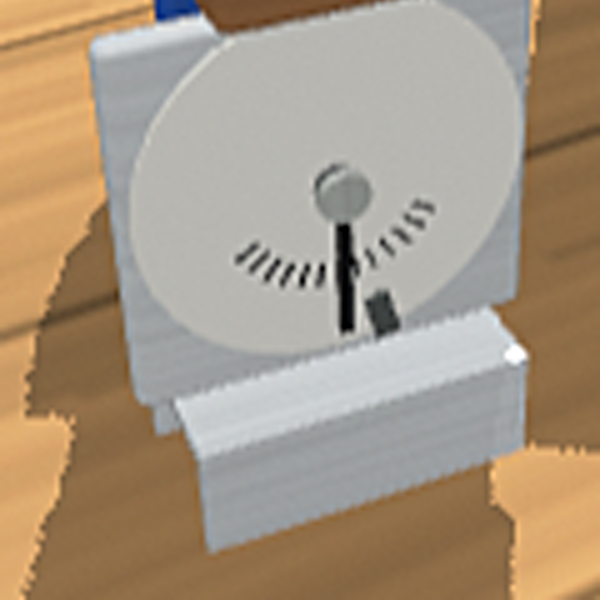

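```bash
python3 - <<'E'
from h import *
import pickle
s,d=pickle.load(open('w1.pkl','rb'))
T=np.array(d['T_tool_cam']);R=np.array(s['tcp_rot']);o=R@T[:3,3]+s['position'];Rc=R@T[:3,:3]
n=np.array([np.cos(np.radians(-6.5)),np.sin(np.radians(-6.5)),0]);yv=np.array([-n[1],n[0],0])
m0=np.array([0.49779,-0.26114,0.08396])
def cast(uv,off):
    r=np.stack([(uv[:,0]-d['cx'])/d['fx'],-(uv[:,1]-d['cy'])/d['fy'],-np.ones(len(uv))],-1)@Rc.T
    t=((m0-o)@n+off)/(r@n);P=o+r*t[:,None]
    return np.stack([(P-m0)@yv,P[:,2]],-1)*1000
col=d['color'].astype(int)
g=col.mean(2);sat=col.max(2)-col.min(2)
roi=np.zeros(g.shape,bool);roi[148:222,286:374]=1
wh=((g>165)&(sat<28)&roi).astype(np.uint8)
# dark things within dial
dk=((g<110)&(sat<40)&roi);v,u=np.nonzero(dk)
nl,lab,st,ce=cv2.connectedComponentsWithStats(dk.astype(np.uint8))
for i in range(1,nl):
    if st[i,4]>=6:
        print(i,st[i],ce[i].round(1))
print(g[150:176,304:328].astype(int))
E
```

```text
1 [310 157   7  10  42] [312.9 161.6]
2 [318 158   5  23  78] [320.3 169.5]
[[207 206 208 209 207 206 202 202 203 204 204 204 207 205 203 205 203 207
  206 207 205 208 208 207]
 [208 207 205 202 202 204 204 205 204 205 206 203 204 205 205 206 206 208
  206 208 208 207 209 209]
 [204 204 205 204 206 206 204 206 204 203 206 207 206 207 209 208 208 208
  208 209 209 209 211 213]
 [205 205 205 206 204 203 206 207 207 205 207 208 208 207 208 209 210 209
  209 212 195 182 176 174]
 [204 205 206 205 206 207 207 207 210 208 209 207 208 209 209 210 212 178
  185 167 162 156 154 159]
 [207 207 208 207 211 209 209 207 210 211 211 211 211 213 180 173 172 151
  169 152 166 172 174 177]
 [207 209 209 208 207 209 210 211 215 218 172 188 166 175 154 160 159 173
  179 177 179 183 181 181]
 [208 207 209 209 208 213 218 189 175 141 103 167 148 159 175 186 189 162
  188 183 182 181 180 180]
 [208 210 211 196 185 182 158 112  94  44  60 162 180 179 192 123 122  82
  196 184 181 180 180 181]
 [180 188 168 166 162 159  67  48  55  58  55 142 193 186 196  36   0   8
  172 187 181 180 180 181]
 [152 163 144 
[... 902 characters left out ...]
80 181 180 180 180 180 180 180 181 181 181 183 190 144 108   8  13
   58 205 195  55 126 198]
 [180 180 181 180 180 180 181 181 181 183 184 184 186 192  60 113  10  10
   59 206 197  32 146 197]
 [180 182 180 181 180 181 181 180 180 184 153 131 190 195  76  66  15  12
   59 205 194   5 180 193]
 [182 180 180 181 180 181 182 182 183 183 166  79 197 196  93   0  12  12
   61 202 192 139 190 188]
 [180 179 182 181 181 182 184 154 188 186 190  76 137 196 171  36   9  16
   92 200 185 185 183 184]
 [179 181 180 182 183 183 185  98 135 193 189 153  79 193 201  87   8  13
   80 200 185 181 181 181]
 [180 180 183 185 187 187 187 153  79 137 191 188 151 189 196 102   4   9
   57 200 184 182 180 182]]
```

```bash
cat > cast.py <<'E'
from h import *
def mk(d,o,Rc,n,p0):
    yv=np.array([-n[1],n[0],0]);yv/=np.linalg.norm(yv);zv=np.cross(n,yv)
    def cast(uv,off):
        uv=np.asarray(uv,float)
        r=np.stack([(uv[:,0]-d['cx'])/d['fx'],-(uv[:,1]-d['cy'])/d['fy'],-np.ones(len(uv))],-1)@Rc.T
        t=((p0-o)@n+off)/(r@n);P=o+r*t[:,None]
        return np.stack([(P-p0)@yv,(P-p0)@zv],-1)*1000
    return cast
E
python3 - <<'E'
from cast import *
import pickle
s,d=pickle.load(open('w1.pkl','rb'))
T=np.array(d['T_tool_cam']);R=np.array(s['tcp_rot']);o=R@T[:3,3]+s['position'];Rc=R@T[:3,:3]
for yw in(-5,-6.5):
  n=np.array([np.cos(np.radians(yw)),np.sin(np.radians(yw)),0])
  p0=np.array([0.49779,-0.26114,0.08396])
  cast=mk(d,o,Rc,n,p0)
  col=d['color'].astype(int);g=col.mean(2)
  def comp(r0,r1,c0,c1,bg=180,dark=15):
    gg=g[r0:r1,c0:c1];w=np.clip((bg-gg)/(bg-dark),0,1);w[w<.15]=0
    v,u=np.mgrid[r0:r1,c0:c1];return np.stack([u.ravel(),v.ravel()],-1),w.ravel()
  hub=np.array([[322,187.]])
  # dial circle fit from white mask
  sat=col.max(2)-col.min(2)
  for off in(0.002,.004,.006):
    uv,w=comp(159,185,317,324);pp=cast(uv,off);k=w>.5
    (vx,vy,x0,y0)=cv2.fitLine(pp[k].astype(np.float32),2,0,.01,.01).ravel()
    pa=np.degrees(np.arctan(vx/vy))
    uv,w=comp(157,167,309,317,dark=60);k=w>.5
    mm=cast(uv,off);mc=(mm[k]*w[k,None]).sum(0)/w[k].sum()
    f=cv2.fitLine(mm[k].astype(np.float32),2,0,.01,.01).ravel()
    # centre on pointer line at z=80
    zc=80-83.96;xc=x0+(zc-y0)*vx/vy
    print(yw,off,'ptr lean',pa.round(2),'tip z',pp[w>.5][:,1].min()+83.96,'centre y',xc.round(2),'mark c',mc.round(2),'r',np.hypot(mc[0]-xc,mc[1]-zc).round(1),'ang',np.degrees(np.arctan2(mc[0]-xc,-(mc[1]-zc))).round(2),'axis',np.degrees(np.arctan(f[0]/f[1])).round(1), 'hub',cast(hub,off)+[0,83.96])
E
```

```text
Traceback (most recent call last):
IndexError: boolean index did not match indexed array along axis 0; size of axis is 182 but size of corresponding boolean axis is 80
```

```bash
cat > mk.py <<'E'
from cast import *
import pickle
s,d=pickle.load(open('w1.pkl','rb'))
T=np.array(d['T_tool_cam']);R=np.array(s['tcp_rot']);o=R@T[:3,3]+s['position'];Rc=R@T[:3,:3]
for yw in(-5,-6.5):
  n=np.array([np.cos(np.radians(yw)),np.sin(np.radians(yw)),0])
  p0=np.array([0.49779,-0.26114,0.08396])
  cast=mk(d,o,Rc,n,p0)
  col=d['color'].astype(int);g=col.mean(2)
  def comp(r0,r1,c0,c1,bg=180,dark=15):
    gg=g[r0:r1,c0:c1];w=np.clip((bg-gg)/(bg-dark),0,1);w[w<.15]=0
    v,u=np.mgrid[r0:r1,c0:c1];return np.stack([u.ravel(),v.ravel()],-1),w.ravel()
  hub=np.array([[322,187.]])
  for off in(0.0,.003,.006):
    uv,w=comp(159,185,317,324);pp=cast(uv,off);k=w>.5;tip=pp[k][:,1].min()+83.96
    (vx,vy,x0,y0)=cv2.fitLine(pp[k].astype(np.float32),2,0,.01,.01).ravel()
    pa=np.degrees(np.arctan(vx/vy))
    uv,w=comp(157,167,309,317,dark=60);k=w>.5
    mm=cast(uv,off);mc=(mm[k]*w[k,None]).sum(0)/w[k].sum()
    f=cv2.fitLine(mm[k].astype(np.float32),2,0,.01,.01).ravel()
    zc=tip+38-83.96;xc=x0+(zc-y0)*vx/vy
    print(yw,off,'ptr lean',pa.round(2),'tip z',tip.round(1),'cy',xc.round(2),'mark c',mc.round(2),'r',np.hypot(mc[0]-xc,mc[1]-zc).round(1),'ang',np.degrees(np.arctan2(mc[0]-xc,-(mc[1]-zc))).round(2),'axis',np.degrees(np.arctan(f[0]/f[1])).round(1), 'hub',(cast(hub,off)+[0,83.96]).round(1))
E
python3 mk.py
```

```text
-5 0.0 ptr lean -1.59 tip z 38.2 cy 7.68 mark c [ 17.26 -44.62] r 38.1 ang 14.56 axis -14.7 hub [[ 7.  78.5]]
-5 0.003 ptr lean -1.59 tip z 41.0 cy 6.43 mark c [ 15.91 -41.85] r 38.1 ang 14.41 axis -14.7 hub [[ 5.8 80.8]]
-5 0.006 ptr lean -1.59 tip z 43.8 cy 5.17 mark c [ 14.55 -39.09] r 38.1 ang 14.26 axis -14.7 hub [[ 4.6 83.1]]
-6.5 0.0 ptr lean -1.55 tip z 38.4 cy 7.61 mark c [ 17.06 -44.21] r 37.9 ang 14.45 axis -14.2 hub [[ 7.  78.7]]
-6.5 0.003 ptr lean -1.55 tip z 41.2 cy 6.45 mark c [ 15.8  -41.47] r 37.9 ang 14.3 axis -14.2 hub [[ 5.8 81. ]]
-6.5 0.006 ptr lean -1.55 tip z 43.9 cy 5.29 mark c [ 14.54 -38.74] r 37.9 ang 14.15 axis -14.2 hub [[ 4.7 83.2]]
```

```bash
python3 - <<'E'
from h import *
plan([.494,-.254,.25],pose(84.5),n=18)
E
```

```text
t 1.4 pos [ 0.6052 -0.2988  0.1933] F [ 1.5  2.7 -3.5] open 1.004 q [-33.9  57.8  39.9  -4.7 123.5  84.2]
d [-111.2   44.8   56.7] rv [-0.704  0.482 -1.885] rows 18
slide [[-7.0, 0.9, 2.0], [-7.1, 0.0, 1.9], [-7.1, -0.8, 1.7], [-7.1, -1.6, 1.4], [-6.9, -2.4, 1.2], [-6.6, -3.1, 0.9], [-6.3, -3.8, 0.6], [-5.9, -4.5, 0.2], [-5.4, -5.1, -0.1], [-4.8, -5.6, -0.5], [-4.2, -6.0, -0.8], [-3.5, -6.4, -1.1], [-2.8, -6.7, -1.5], [-2.0, -6.9, -1.8], [-1.2, -6.9, -2.1], [-0.5, -6.9, -2.4], [0.3, -6.9, -2.7], [1.1, -6.7, -2.9]]
twist [-0.039, 0.027, -0.105]
```

Request:
carry_out(
  grip=[1, 1, 1, 1, 1, 1, 1, 1, 1, 1, 1, 1],
  slide=[
    [-9, 0, -6],
    [-9, 0, -5],
    [-8, -1, -3],
    [-8, -2, -2],
    [-7, -2, 0],
    [-7, -3, 0],
    [-6, -4, 0],
    [-6, -4, 0],
    [-5, -5, 0],
    [-5, -6, 0],
    [-4, -6, -1],
    [-4, -6, -1],
  ],
  twist=[
    [-0.039, 0.027, -0.105],
    [-0.039, 0.027, -0.105],
    [-0.039, 0.027, -0.105],
    [-0.039, 0.027, -0.105],
    [-0.039, 0.027, -0.105],
    [-0.039, 0.027, -0.105],
    [-0.039, 0.027, -0.105],
    [-0.039, 0.027, -0.105],
    [-0.039, 0.027, -0.105],
    [-0.039, 0.027, -0.105],
    [-0.039, 0.027, -0.105],
    [-0.039, 0.027, -0.105],
  ],
)

```text
time_s: 2.6
position: [0.539, -0.2708, 0.2402]
tcp_rot: [[0.586, 0.768, -0.26], [0.787, -0.615, -0.045], [-0.195, -0.178, -0.964]]
force: [-0.1, 1.3, 0.6]
opening: 1.001
```

```bash
python3 - <<'E'
from h import *
plan([.494,-.254,.25],pose(84.5),n=7)
E
```

```text
t 2.6 pos [ 0.539  -0.2708  0.2402] F [-0.1  1.3  0.6] open 1.001 q [-32.1  33.4  74.7 -10.2  83.5   7.8]
d [-45.   16.8   9.8] rv [-0.231  0.141 -0.558] rows 7
slide [[-2.2, -6.7, 0.2], [-1.6, -6.8, -0.1], [-1.1, -6.9, -0.3], [-0.5, -7.0, -0.6], [0.1, -7.0, -0.8], [0.6, -6.9, -1.0], [1.2, -6.8, -1.2]]
twist [-0.033, 0.02, -0.08]
```

Request:
carry_out(
  grip=[1, 1, 1, 1, 1, 1, 1, 1],
  slide=[
    [-2, -7, 0],
    [-2, -7, 0],
    [-1, -7, 0],
    [0, -7, -1],
    [0, -7, -1],
    [1, -7, -1],
    [1, -7, -1],
    [0, 0, 0],
  ],
  twist=[
    [-0.033, 0.02, -0.08],
    [-0.033, 0.02, -0.08],
    [-0.033, 0.02, -0.08],
    [-0.033, 0.02, -0.08],
    [-0.033, 0.02, -0.08],
    [-0.033, 0.02, -0.08],
    [-0.033, 0.02, -0.08],
    [0, 0, 0],
  ],
)

```text
time_s: 3.4
position: [0.4863, -0.2511, 0.2498]
tcp_rot: [[0.067, 0.998, 0.007], [0.998, -0.067, 0.004], [0.004, 0.007, -1.0]]
force: [0.4, 0.2, -0.4]
opening: 0.995
```

```bash
python3 - <<'E'
from h import *
import pickle
plan([.494,-.254,.25],pose(84.5),n=1)
s=bot.read_state();d=bot.capture('wrist');save(d['color'],'w2.png')
W=world(d,s);m=(W[...,2]>.145)&(W[...,2]<.175);c=d['color'].astype(int);m&=(c[...,0]-c[...,2]>25)
q=W[m];print(len(q));r=cv2.minAreaRect((q[:,:2]*1000).astype(np.float32));print(r,q.mean(0),np.median(q[:,2]))
plan([.494,-.254,.126],pose(84.5))
E
```

```text
t 3.4 pos [ 0.4863 -0.2511  0.2498] F [ 0.4  0.2 -0.4] open 0.995 q [-39.3  22.3  91.7   0.5  65.9 -35.6]
d [ 7.7 -2.9  0.2] rv [ 0.007 -0.004  0.029] rows 1
slide [[-2.3, 7.9, -0.1]]
twist [0.007, -0.004, 0.029]
2942
((428.8653564453125, -229.18182373046875), (49.761478424072266, 164.74081420898438), 69.83810424804688) [ 0.42426228 -0.223937    0.15955358] 0.1608944163870656
t 3.45 pos [ 0.4871 -0.2514  0.2499] F [0.  0.7 0.1] open 1.002 q [-39.2  22.3  91.6   0.4  65.9 -35.5]
d [   6.9   -2.6 -123.9] rv [ 0.007 -0.004  0.028] rows 4
slide [[-1.0, 2.0, 31.0], [-1.0, 2.0, 31.0], [-1.0, 2.0, 31.0], [-1.0, 2.0, 31.0]]
twist [0.002, -0.001, 0.007]
```

View pics/w2.png

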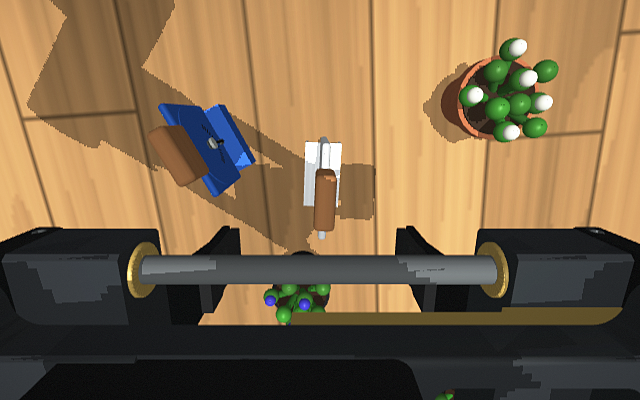

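The picture shows the gauge's grip at (325,200), centred between the fingers. The blue look-alike is left at (200,150) and the black pot is below at (295,295).

```bash
python3 - <<'E'
from h import *
import pickle
s=bot.read_state();d=bot.capture('wrist')
W=world(d,s);c=d['color'].astype(int);m=(W[...,2]>.155)&(W[...,2]<.168)&(c[...,0]-c[...,2]>25)
m[:,:295]=0;m[:,350:]=0;m[:160]=0;m[240:]=0
q=W[m];r=cv2.minAreaRect((q[:,:2]*1000).astype(np.float32));print(len(q),r,q.mean(0),np.median(q[:,2]))
b=W[95:195,140:262].reshape(-1,3);b=b[b[:,2]>.015];print('blue xmax',b[:,0].max(),b[b[:,1]<-.23][:,0].max() if (b[:,1]<-.23).any() else None,b.min(0),b.max(0))
plan([.494,-.254,.126],pose(84.5))
E
```

```text
1186 ((493.5517578125, -253.17498779296875), (49.508052825927734, 17.95136260986328), 83.68389129638672) [ 0.49353504 -0.2519069   0.1608483 ] 0.16104811303855732
blue xmax 0.4916434108919775 0.4079859462449783 [ 0.35192921 -0.24962941  0.01504796] [ 0.49164341 -0.16041574  0.41182828]
t 3.5 pos [ 0.4879 -0.2516  0.2499] F [ 0.2  0.5 -0.3] open 0.999 q [-39.2  22.4  91.5   0.4  65.9 -35.5]
d [   6.1   -2.4 -123.9] rv [ 0.008 -0.003  0.028] rows 4
slide [[-1.0, 1.0, 31.0], [-1.0, 1.0, 31.0], [-1.0, 1.0, 31.0], [-0.0, 2.0, 31.0]]
twist [0.002, -0.001, 0.007]
```

```bash
python3 - <<'E'
from h import *
plan([.4936,-.2532,.126],pose(83.7),n=4)
E
```

```text
t 3.5 pos [ 0.4879 -0.2516  0.2499] F [ 0.2  0.5 -0.3] open 0.999 q [-39.2  22.4  91.5   0.4  65.9 -35.5]
d [   5.7   -1.6 -123.9] rv [ 0.008 -0.003  0.042] rows 4
slide [[-0.4, 1.2, 31.0], [-0.4, 1.3, 31.0], [-0.3, 1.3, 31.0], [-0.3, 1.4, 31.0]]
twist [0.002, -0.001, 0.011]
```

Request:
carry_out(
  grip=[0.3, 0.3, 0.3, 0.3, 0.3],
  slide=[
    [-1, 2, 10],
    [-1, 2, 15],
    [0, 1, 20],
    [0, 1, 20],
    [0, 0, 15],
  ],
  twist=[
    [0.003, -0.001, 0.012],
    [0.002, -0.001, 0.012],
    [0.002, 0, 0.01],
    [0, 0, 0.006],
    [0, 0, 0],
  ],
)

```text
time_s: 4.0
position: [0.4999, -0.2562, 0.1665]
tcp_rot: [[0.114, 0.993, 0.005], [0.993, -0.114, -0.005], [-0.004, 0.006, -1.0]]
force: [0.1, -0.9, 0.5]
opening: 0.678
```

```bash
python3 - <<'E'
from h import *
plan([.4936,-.2532,.126],pose(83.7),n=3)
E
```

```text
t 4.0 pos [ 0.4999 -0.2562  0.1665] F [ 0.1 -0.9  0.5] open 0.678 q [-38.5  29.4  94.8  -0.1  55.4 -31.9]
d [ -6.3   3.  -40.5] rv [ 0.006  0.004 -0.004] rows 3
slide [[0.8, -2.3, 13.5], [0.8, -2.2, 13.5], [0.8, -2.2, 13.5]]
twist [0.002, 0.001, -0.001]
```

Request:
carry_out(
  grip=[0.3, 0.3, 0.3, 0.3],
  slide=[
    [1, -5, 4],
    [0, -2, 12],
    [0, 0, 12],
    [0, 0, 0],
  ],
  twist=[
    [0.003, 0.002, -0.003],
    [0.002, 0.002, 0],
    [0, 0, 0],
    [0, 0, 0],
  ],
)

```text
time_s: 4.4
position: [0.4928, -0.2531, 0.1326]
tcp_rot: [[0.111, 0.994, -0.005], [0.994, -0.111, 0.003], [0.002, -0.005, -1.0]]
force: [0.0, 0.1, 1.0]
opening: 0.648
```

```bash
python3 - <<'E'
from h import *
plan([.4936,-.2532,.126],pose(83.7),n=2)
E
```

```text
t 4.4 pos [ 0.4928 -0.2531  0.1326] F [0.  0.1 1. ] open 0.648 q [-38.7  32.   96.9  -0.1  51.4 -32.3]
d [ 0.8 -0.1 -6.6] rv [-0.005 -0.002 -0.001] rows 2
slide [[0.0, 0.4, 3.3], [0.0, 0.4, 3.3]]
twist [-0.003, -0.001, -0.001]
```

Request:
carry_out(
  grip=[0.3, 0.3, -1, -1, -1, -1, -1, -1, -1, -1],
  slide=[
    [0, 1, 4],
    [0, 0, 2],
    [0, 0, 0],
    [0, 0, 0],
    [0, 0, 0],
    [0, 0, 0],
    [0, 0, 0],
    [0, 0, 0],
    [0, 0, 0],
    [0, 0, 0],
  ],
  twist=[
    [-0.005, -0.002, -0.001],
    [0, 0, 0],
    [0, 0, 0],
    [0, 0, 0],
    [0, 0, 0],
    [0, 0, 0],
    [0, 0, 0],
    [0, 0, 0],
    [0, 0, 0],
    [0, 0, 0],
  ],
)

```text
time_s: 5.4
position: [0.4951, -0.2544, 0.1281]
tcp_rot: [[0.111, 0.994, 0.004], [0.994, -0.111, -0.003], [-0.003, 0.004, -1.0]]
force: [-0.1, -0.5, 0.1]
opening: 0.207
```

```bash
python3 - <<'E'
from h import *
plan([.4936,-.2532,.29],pose(83.7))
E
```

```text
t 5.4 pos [ 0.4951 -0.2544  0.1281] F [-0.1 -0.5  0.1] open 0.207 q [-38.7  32.3  97.2   0.   50.2 -32.4]
d [ -1.5   1.2 161.9] rv [ 0.004  0.003 -0.001] rows 5
slide [[0.0, -0.0, -32.0], [0.0, -0.0, -32.0], [0.0, -0.0, -32.0], [0.0, -0.0, -32.0], [0.0, -0.0, -32.0]]
twist [0.001, 0.001, -0.0]
```

Request:
carry_out(
  grip=[-1, -1, -1, -1, -1, -1, -1],
  slide=[
    [0, 0, -8],
    [0, 0, -20],
    [0, 0, -30],
    [0, 0, -30],
    [0, 0, -30],
    [0, 0, -30],
    [0, 0, -15],
  ],
  twist=[
    [0, 0, 0],
    [0, 0, 0],
    [0, 0, 0],
    [0, 0, 0],
    [0, 0, 0],
    [0, 0, 0],
    [0, 0, 0],
  ],
)

```text
time_s: 6.1
position: [0.4908, -0.2509, 0.2933]
tcp_rot: [[0.111, 0.994, -0.009], [0.994, -0.111, 0.008], [0.007, -0.01, -1.0]]
force: [0.9, -0.1, -3.4]
opening: 0.204
```

```bash
python3 - <<'E'
from h import *
plan([.4912,.234,.29],pose(112.2),n=12)
E
```

```text
t 6.1 pos [ 0.4908 -0.2509  0.2933] F [ 0.9 -0.1 -3.4] open 0.204 q [-38.7  20.3  87.2   0.   73.1 -32.4]
d [ 4.000e-01  4.849e+02 -3.300e+00] rv [-0.008 -0.009 -0.498] rows 12
slide [[40.2, -4.4, 0.6], [40.3, -2.8, 0.5], [40.4, -1.1, 0.5], [40.4, 0.6, 0.5], [40.3, 2.3, 0.5], [40.2, 3.9, 0.4], [40.0, 5.6, 0.4], [39.7, 7.3, 0.4], [39.4, 8.9, 0.4], [39.0, 10.5, 0.3], [38.5, 12.1, 0.3], [38.0, 13.7, 0.3]]
twist [-0.001, -0.001, -0.042]
```

Request:
carry_out(
  grip=[-1, -1, -1, -1, -1, -1, -1, -1, -1, -1, -1, -1],
  slide=[
    [20, -2, 0],
    [35, -4, 0],
    [45, -2, 0],
    [45, 0, 0],
    [45, 2, 0],
    [45, 4, 0],
    [45, 6, 0],
    [45, 8, 0],
    [45, 10, 0],
    [40, 10, 0],
    [30, 9, 0],
    [15, 5, 0],
  ],
  twist=[
    [0, 0, -0.042],
    [0, 0, -0.042],
    [0, 0, -0.042],
    [0, 0, -0.042],
    [0, 0, -0.042],
    [0, 0, -0.042],
    [0, 0, -0.042],
    [0, 0, -0.042],
    [0, 0, -0.042],
    [0, 0, -0.042],
    [0, 0, -0.042],
    [0, 0, -0.042],
  ],
)

```text
time_s: 7.3
position: [0.4632, 0.2341, 0.2907]
tcp_rot: [[-0.411, 0.911, -0.026], [0.912, 0.411, 0.011], [0.02, -0.02, -1.0]]
force: [0.8, -1.6, -2.7]
opening: 0.203
```

```bash
python3 - <<'E'
from h import *
plan([.4912,.234,.29],pose(112.2),n=3)
E
```

```text
t 7.3 pos [0.4632 0.2341 0.2907] F [ 0.8 -1.6 -2.7] open 0.203 q [ 13.9  18.   91.4   1.   72.  -10.7]
d [28.  -0.1 -0.7] rv [-0.02  -0.02   0.036] rows 3
slide [[-3.9, 8.5, -0.0], [-3.8, 8.5, 0.1], [-3.7, 8.6, 0.2]]
twist [-0.007, -0.007, 0.012]
```

Request:
carry_out(
  grip=[-1, -1, -1, -1, -1],
  slide=[
    [-4, 8, 0],
    [-4, 8, 0],
    [-3, 7, 0],
    [0, 0, 0],
    [0, 0, 0],
  ],
  twist=[
    [-0.007, -0.007, 0.012],
    [-0.007, -0.007, 0.012],
    [-0.006, -0.006, 0.01],
    [0, 0, 0],
    [0, 0, 0],
  ],
)

```text
time_s: 7.8
position: [0.4857, 0.2345, 0.2871]
tcp_rot: [[-0.382, 0.924, -0.006], [0.924, 0.382, -0.003], [0.0, -0.007, -1.0]]
force: [0.9, 0.1, -4.3]
opening: 0.202
```

```bash
python3 - <<'E'
from h import *
import pickle
plan([.4912,.234,.29],pose(112.2),n=3)
d=bot.capture('scene');pickle.dump(d,open('s1.pkl','wb'));save(cv2.resize(d['color'][110:310,250:450],None,fx=3,fy=3,interpolation=2),'s1.png')
s=bot.read_state();w=bot.capture('wrist');save(w['color'],'w3.png');pickle.dump((s,w),open('w3.pkl','wb'))
E
```

```text
t 7.8 pos [0.4857 0.2345 0.2871] F [ 0.9  0.1 -4.3] open 0.202 q [13.9 19.6 89.5 -0.1 71.4 -8.5]
d [ 5.5 -0.5  2.9] rv [-0.007 -0.     0.004] rows 3
slide [[-0.9, 1.6, -1.0], [-0.9, 1.6, -1.0], [-0.9, 1.6, -1.0]]
twist [-0.002, -0.0, 0.001]
```

View pics/s1.png

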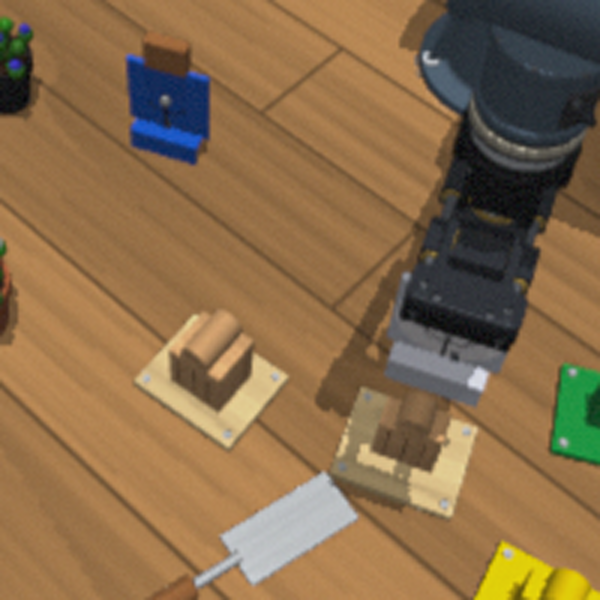

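View pics/w3.png

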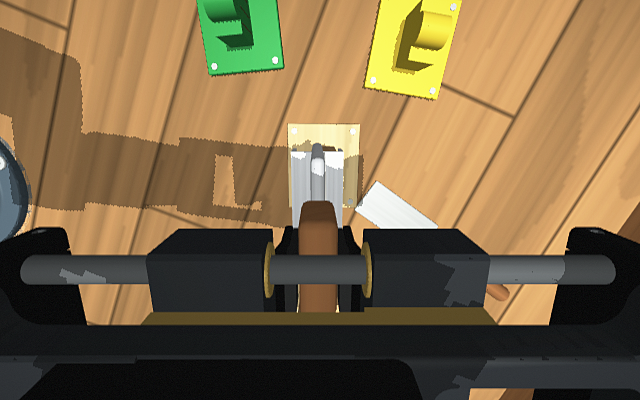

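The gauge hangs above the thin post, with its foot parallel to the plywood in the wrist view. Its foot spans columns 291–343 and the plywood spans 288–359. Next I measure the lateral offset.

```bash
python3 - <<'E'
from h import *
import pickle
s,d=pickle.load(open('w3.pkl','rb'));W=world(d,s);R=np.array(s['tcp_rot']);P=np.array(s['position'])
L=(W-P)@R*1000  # tool coords
w=W[...,2]
print(P)
for row in range(126,150,4):
    c=np.nonzero((w[row]>.008)&(w[row]<.016)&(np.arange(640)>250)&(np.arange(640)<400))[0]
    if len(c): print('ply',row,c.min(),c.max(),L[row,c.min()].round(1),L[row,c.max()].round(1))
for row in range(152,222,8):
    c=np.nonzero((L[row,:,2]>85)&(L[row,:,2]<118)&(np.arange(640)>270)&(np.arange(640)<370))[0]
    if len(c): print('foot',row,c.min(),c.max(),L[row,c.min()].round(1),L[row,c.max()].round(1),np.median(L[row,c,2]).round(1))
# stud relative est in tool
C=(np.array([.4912,.2340,.1])-P)@R*1000;print('stud crest in tool',C.round(1))
sd=pickle.load(open('s1.pkl','rb'));Ws=world(sd);q=Ws[230:285,355:415].reshape(-1,3);q=q[(q[:,2]>.088)&(q[:,2]<.104)];print('scene crest',len(q),q.mean(0))
E
```

```text
[0.48585292 0.23444736 0.28721225]
ply 126 287 359 [ 53.6 -41.2 277.8] [ 53.8  57.6 276.6]
ply 130 287 359 [ 48.3 -41.4 277.7] [ 48.4  57.7 276.2]
ply 134 287 359 [ 42.8 -41.5 277.9] [ 43.1  57.7 274.9]
ply 138 288 359 [ 37.4 -40.2 277.3] [ 37.5  58.2 276.8]
ply 142 288 358 [ 32.  -40.2 276.2] [ 32.2  56.8 275.2]
ply 146 288 358 [ 26.7 -40.2 274.9] [ 26.7  57.  275.8]
foot 152 291 343 [ 39.4 -21.3  99.9] [39.6 22.  98.6] 98.3
foot 160 291 343 [ 33.  -21.3  97.5] [33.1 22.1 97.5] 98.8
foot 168 291 342 [ 26.1 -21.5  98.4] [25.9 21.6 99.9] 98.8
foot 176 291 342 [ 19.1 -21.7  99.5] [19.4 21.6 98.1] 98.8
foot 184 292 342 [ 12.2 -21.   98.9] [12.  21.9 99.9] 98.8
foot 192 292 342 [  5.1 -21.1  99. ] [ 5.3 21.9 98.4] 98.7
foot 200 292 342 [ -1.7 -21.2  97.8] [-1.9 22.1 98.8] 98.5
foot 208 292 342 [ -9.3 -21.4  99.2] [-9.  22.2 98.3] 98.7
foot 216 292 341 [-16.4 -21.5  98.3] [-16.7  21.6  99.4] 98.7
stud crest in tool [ -2.4   6.  187.2]
scene crest 130 [0.49200496 0.23421485 0.09670255]
```

Request:
carry_out(
  grip=[-1, -1, -1, -1],
  slide=[
    [-1, 3, 5],
    [-1, 3, 15],
    [0, 0, 15],
    [0, 0, 0],
  ],
  twist=[
    [-0.003, 0, 0.002],
    [-0.003, 0, 0.001],
    [0, 0, 0],
    [0, 0, 0],
  ],
)

```text
time_s: 8.3
position: [0.4931, 0.2336, 0.2515]
tcp_rot: [[-0.376, 0.926, 0.002], [0.926, 0.376, 0.0], [-0.0, 0.002, -1.0]]
force: [-1.6, 0.1, -3.3]
opening: 0.207
```

```bash
python3 - <<'E'
from h import *
plan([.4917,.2345,.235],pose(112.3),n=2)
E
```

```text
t 8.3 pos [0.4931 0.2336 0.2515] F [-1.6  0.1 -3.3] open 0.207 q [13.6 22.1 91.7 -0.  66.1 -8.5]
d [ -1.4   0.9 -16.5] rv [ 0.002  0.    -0.003] rows 2
slide [[0.7, -0.5, 8.2], [0.7, -0.5, 8.2]]
twist [0.001, 0.0, -0.002]
```

Request:
carry_out(
  grip=[-1, -1, -1, -1],
  slide=[
    [1, -1, 8],
    [0, 0, 8],
    [0, 0, 6],
    [0, 0, 0],
  ],
  twist=[
    [0.002, 0, -0.003],
    [0, 0, 0],
    [0, 0, 0],
    [0, 0, 0],
  ],
)

```text
time_s: 8.7
position: [0.4925, 0.2341, 0.2287]
tcp_rot: [[-0.379, 0.925, 0.002], [0.925, 0.379, 0.0], [-0.001, 0.002, -1.0]]
force: [0.3, 0.6, -2.9]
opening: 0.203
```

```bash
python3 - <<'E'
from h import *
import pickle
plan([.4917,.2345,.2027],pose(112.3),n=3)
d=bot.capture('scene');save(cv2.resize(d['color'][200:300,330:430],None,fx=6,fy=6,interpolation=2),'s2.png')
E
```

```text
t 8.7 pos [0.4925 0.2341 0.2287] F [ 0.3  0.6 -2.9] open 0.203 q [13.7 23.6 93.2 -0.  63.  -8.6]
d [ -0.8   0.4 -26. ] rv [ 0.002  0.001 -0.001] rows 3
slide [[0.2, -0.2, 8.7], [0.2, -0.2, 8.7], [0.2, -0.2, 8.7]]
twist [0.001, 0.0, -0.0]
```

View pics/s2.png

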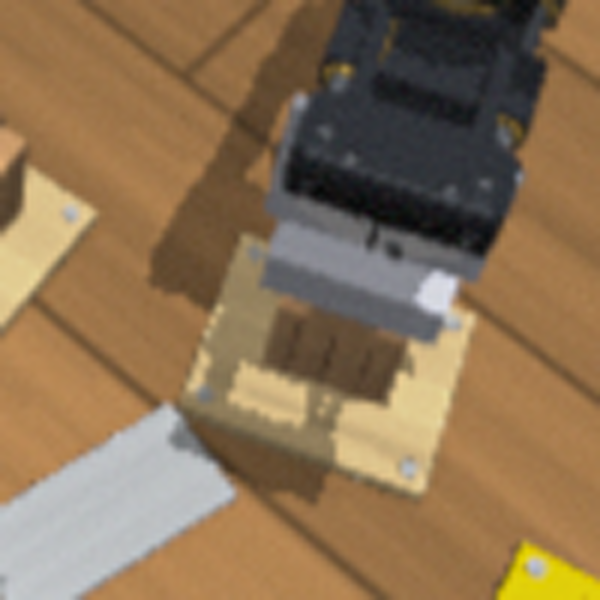

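The foot sits squarely over the post, and the pointer and mark are visible at crop (372,235) and (393,250). I'll lower it slowly.

Request:
carry_out(
  grip=[-1, -1, -1, -1],
  slide=[
    [0, -1, 5],
    [0, 0, 5],
    [0, 0, 4],
    [0, 0, 0],
  ],
  twist=[
    [0.002, 0, 0],
    [0, 0, 0],
    [0, 0, 0],
    [0, 0, 0],
  ],
)

```text
time_s: 9.15
position: [0.4926, 0.2341, 0.2149]
tcp_rot: [[-0.379, 0.925, 0.003], [0.925, 0.379, 0.0], [-0.001, 0.003, -1.0]]
force: [-1.4, -0.3, -3.4]
opening: 0.202
```

```bash
python3 - <<'E'
from h import *
plan([.4917,.2345,.2027],pose(112.3),n=3)
E
```

```text
t 9.15 pos [0.4926 0.2341 0.2149] F [-1.4 -0.3 -3.4] open 0.202 q [13.7 24.6 94.2 -0.  61.1 -8.6]
d [ -0.9   0.4 -12.2] rv [ 0.003  0.001 -0.   ] rows 3
slide [[0.2, -0.2, 4.1], [0.2, -0.2, 4.1], [0.2, -0.2, 4.1]]
twist [0.001, 0.0, -0.0]
```

Request:
carry_out(
  grip=[-1, -1, -1, -1],
  slide=[
    [0, -1, 4],
    [0, 0, 3],
    [0, 0, 3],
    [0, 0, 0],
  ],
  twist=[
    [0.003, 0, 0],
    [0, 0, 0],
    [0, 0, 0],
    [0, 0, 0],
  ],
)

```text
time_s: 9.55
position: [0.4918, 0.2337, 0.2041]
tcp_rot: [[-0.379, 0.925, 0.0], [0.925, 0.379, -0.001], [-0.001, -0.0, -1.0]]
force: [-0.2, -0.1, -3.2]
opening: 0.204
```

```bash
python3 - <<'E'
from h import *
plan([.4917,.2345,.2027],pose(112.3),n=3)
E
```

```text
t 9.55 pos [0.4918 0.2337 0.2041] F [-0.2 -0.1 -3.2] open 0.204 q [13.7 25.4 94.8 -0.1 59.8 -8.5]
d [-0.1  0.8 -1.4] rv [-0.     0.001 -0.   ] rows 3
slide [[0.2, 0.1, 0.5], [0.2, 0.1, 0.5], [0.2, 0.1, 0.5]]
twist [-0.0, 0.0, -0.0]
```

Request:
carry_out(
  grip=[-1, -1],
  slide=[
    [0, 0, 1],
    [0, 0, 1],
  ],
  twist=[
    [0, 0, 0],
    [0, 0, 0],
  ],
)

```text
time_s: 9.75
position: [0.492, 0.2338, 0.2022]
tcp_rot: [[-0.379, 0.925, 0.001], [0.925, 0.379, -0.001], [-0.001, 0.0, -1.0]]
force: [-0.2, -0.6, -2.9]
opening: 0.202
```

Request:
carry_out(
  grip=[-1, -1],
  slide=[
    [0, 0, 1],
    [0, 0, 0.5],
  ],
  twist=[
    [0, 0, 0],
    [0, 0, 0],
  ],
)

```text
time_s: 9.95
position: [0.4921, 0.2338, 0.2021]
tcp_rot: [[-0.379, 0.925, 0.001], [0.925, 0.379, -0.001], [-0.001, 0.001, -1.0]]
force: [-1.2, -0.4, 0.7]
opening: 0.207
```

```bash
python3 - <<'E'
from h import *
plan([.4917,.2345,.2027],pose(112.3),n=3)
d=bot.capture('scene');save(cv2.resize(d['color'][200:300,330:430],None,fx=6,fy=6,interpolation=2),'s3.png')
s=bot.read_state();print(s['force'],s['moment'],s['position'])
E
```

```text
t 9.95 pos [0.4921 0.2338 0.2021] F [-1.2 -0.4  0.7] open 0.207 q [13.7 25.6 94.9 -0.1 59.4 -8.5]
d [-0.4  0.7  0.6] rv [ 0.001  0.001 -0.   ] rows 3
slide [[0.3, -0.1, -0.2], [0.3, -0.1, -0.2], [0.3, -0.1, -0.2]]
twist [0.0, 0.0, -0.0]
[-1.32788169 -0.26394609  2.35133164] [-0.17638596  0.31472204 -0.02405373] [0.49213264 0.23383076 0.20204988]
```

View pics/s3.png

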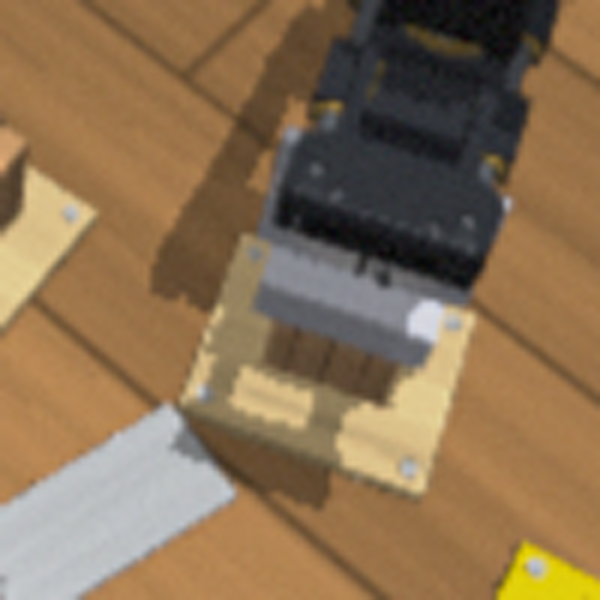

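The foot is seated astride the post, with contact at TCP z 0.202 (0.2027 expected) and Fz up by about 5 N. Now I rock it.

Request:
carry_out(
  grip=[-1, -1, -1, -1, -1, -1],
  slide=[
    [2.5, 0, 0],
    [2.5, 0, 0],
    [2.5, 0, 0],
    [2.5, 0, 0],
    [2.5, 0, 0],
    [0, 0, 0],
  ],
  twist=[
    [0, -0.025, 0],
    [0, -0.025, 0],
    [0, -0.025, 0],
    [0, -0.025, 0],
    [0, -0.025, 0],
    [0, 0, 0],
  ],
)

```text
time_s: 10.6
position: [0.4877, 0.246, 0.2014]
tcp_rot: [[-0.374, 0.926, 0.052], [0.918, 0.377, -0.118], [-0.129, 0.003, -0.992]]
force: [-0.7, -1.2, -2.0]
opening: 0.203
```

```bash
cat > chk.py <<'E'
from h import *
import sys
# web mid target pivot
yaw=112.3;x=np.array([np.cos(np.radians(yaw)),np.sin(np.radians(yaw)),0]);z=np.array([0,0,1.])
P0=np.array([.4921,.2338,.2022])
def tgt(a):
    web=np.array([16*np.sin(a)-16*a*np.cos(a),-16+16*np.cos(a)+16*a*np.sin(a)])
    t=web+102.1*np.array([np.sin(a),np.cos(a)])-[0,102.1]
    return P0+(x*t[0]+z*t[1])/1000
s=bot.read_state();R=np.array(s['tcp_rot']);ux=-R[:,2];lean=np.arctan2(ux@x,ux[2])
print('lean',lean.round(4),np.degrees(lean).round(2),'side',np.degrees(np.arcsin(ux@np.cross(x,z))).round(2),'M',np.round(s['moment'],2))
a=float(sys.argv[1])
plan(tgt(a),pose(yaw,-np.degrees(a)),n=int(sys.argv[2]))
E
python3 chk.py 0.225 4
```

```text
lean 0.1296 7.42 side -0.16 M [ 0.03  0.05 -0.05]
t 10.6 pos [0.4877 0.246  0.2014] F [-0.7 -1.2 -2. ] open 0.203 q [19.2 26.2 94.4 -8.6 59.1  1.5]
d [-4.2  9.  -1.4] rv [ 0.003 -0.095 -0.003] rows 4
slide [[2.5, -0.1, 0.0], [2.5, -0.1, -0.0], [2.5, -0.1, -0.1], [2.5, -0.1, -0.2]]
twist [0.001, -0.024, -0.001]
```

Request:
carry_out(
  grip=[-1, -1, -1, -1, -1, -1],
  slide=[
    [2.5, 0, 0],
    [2.5, 0, 0],
    [2.5, 0, 0],
    [2, 0, 0],
    [0, 0, 0.5],
    [0, 0, 0],
  ],
  twist=[
    [0.001, -0.024, -0.001],
    [0.001, -0.024, -0.001],
    [0.001, -0.024, -0.001],
    [0, -0.02, 0],
    [0, 0, 0],
    [0, 0, 0],
  ],
)

```text
time_s: 11.2
position: [0.4846, 0.2545, 0.2002]
tcp_rot: [[-0.369, 0.926, 0.084], [0.903, 0.379, -0.203], [-0.22, 0.001, -0.975]]
force: [-1.1, -0.7, -1.4]
opening: 0.201
```

```bash
python3 chk.py 0.225 1; python3 - <<'E'
from h import *
import pickle
d=bot.capture('scene');pickle.dump(d,open('s4.pkl','wb'));save(cv2.resize(d['color'][215:275,350:430],None,fx=9,fy=9,interpolation=2),'s4.png')
E
python3 chk.py .225 1
```

```text
lean 0.2219 12.71 side -0.02 M [ 0.04  0.12 -0.07]
t 11.2 pos [0.4846 0.2545 0.2002] F [-1.1 -0.7 -1.4] open 0.201 q [ 23.1  27.2  93.7 -14.7  60.1   8.3]
d [-1.2  0.5 -0.1] rv [ 0.    -0.003 -0.001] rows 1
slide [[0.9, -0.9, -0.1]]
twist [0.0, -0.003, -0.001]
lean 0.2218 12.71 side -0.02 M [ 0.03  0.22 -0.07]
t 11.25 pos [0.4847 0.2544 0.2001] F [-0.9 -0.3  0.8] open 0.208 q [ 23.1  27.2  93.7 -14.7  60.1   8.3]
d [-1.3  0.5 -0.1] rv [ 0.    -0.003 -0.001] rows 1
slide [[1.0, -1.0, -0.1]]
twist [0.0, -0.003, -0.001]
```

View pics/s4.png

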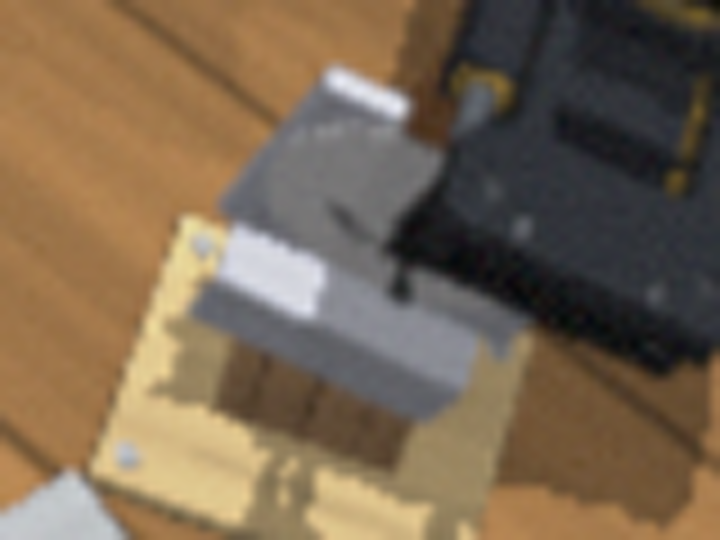

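```bash
cat > slip.py <<'E'
from h import *
import pickle,sys
def slip(s,d):
    W=world(d,s);R=np.array(s['tcp_rot']);P=np.array(s['position']);L=((W-P)@R*1000)
    m=np.zeros(L.shape[:2],bool);m[140:225,270:370]=1
    m&=(abs(L[...,2]-98.7)<8)&(abs(abs(L[...,1])-13.5)<6.5)
    q=L[m];A=np.c_[q[:,0],q[:,1],np.ones(len(q))];c=np.linalg.lstsq(A,q[:,2],rcond=None)[0]
    r=q[:,2]-A@c;k=abs(r)<1.5;c=np.linalg.lstsq(A[k],q[k,2],rcond=None)[0]
    print(len(q),'slope x (deg)',np.degrees(np.arctan(c[0])).round(2),'slope y',np.degrees(np.arctan(c[1])).round(2),'z0',c[2].round(2),'x max',q[k,0].max().round(1),'sd',r[k].std().round(2))
slip(*pickle.load(open('w3.pkl','rb')))
s=bot.read_state();d=bot.capture('wrist');save(d['color'],sys.argv[1]);slip(s,d);pickle.dump((s,d),open('wl.pkl','wb'))
E
python3 slip.py w4.png
```

```text
1783 slope x (deg) -0.03 slope y 0.25 z0 98.62 x max 40.6 sd 0.61
1764 slope x (deg) 0.05 slope y 0.39 z0 98.61 x max 40.6 sd 0.61
```

View pics/w4.png

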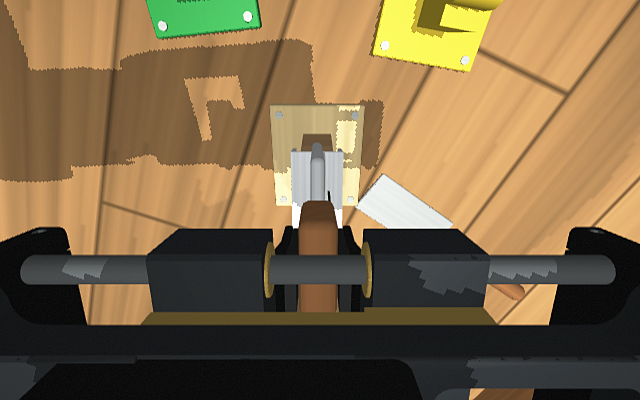

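```bash
python3 - <<'E'
from h import *
import pickle
s,d=pickle.load(open('w1.pkl','rb'));g=d['color'].astype(int).mean(2).astype(int)
print('cols 312..333')
for r in range(156,200): print(r,g[r,312:334])
d=pickle.load(open('s4.pkl','rb'));g=d['color'].astype(int).mean(2).astype(int)
print('scene cols 384..402')
for r in range(236,252): print(r,g[r,384:404])
E
```

```text
cols 312..333
156 [215 218 172 188 166 175 154 160 159 173 179 177 179 183 181 181 181 181
 180 180 180 181]
157 [175 141 103 167 148 159 175 186 189 162 188 183 182 181 180 180 180 181
 182 180 180 181]
158 [ 94  44  60 162 180 179 192 123 122  82 196 184 181 180 180 181 180 179
 180 181 181 181]
159 [ 55  58  55 142 193 186 196  36   0   8 172 187 181 180 180 181 181 181
 180 180 180 180]
160 [ 63  62  59  88 199 189 200  45   4  13 153 190 181 181 180 180 181 182
 180 181 180 181]
161 [ 64  65  60  51 156 193 201  46   6  16 155 190 182 181 180 181 181 181
 179 181 180 180]
162 [ 62  65  61  56 124 197 202  47   8  18 155 190 182 180 180 180 181 181
 180 180 179 179]
163 [ 57  61  64  55  87 201 203  48   4  15 156 193 182 179 181 181 181 181
 179 181 180 182]
164 [ 53  61  61  60  60 179 202  46   6  16 156 191 183 180 180 181 180 180
 180 181 180 180]
165 [ 42  63  71 114 158 181 203  47   7  19 157 194 181 182 181 181 180 181
 180 181 182 181]
166 [102 109 112 174 190 189 200  47   4  15 127 194 185 186 185 184 184 186
 185 182 184 185]
167 [166 168 167 187 184 187 199  44   6 
[... 3805 characters left out ...]
 17]
244 [212 197 145 122 113 112 112 114 107 101  54  43  48  37  24  17  11  13
  16  21]
245 [218 216 157 137 129 120 114 114 113  98  56  75  96  85  66  45  30  18
  16  20]
246 [218 213 160 141 141 137 132 120 112  80  40  72 108 107 105 101  69  42
  35  26]
247 [213 179 148 141 141 142 137 137 118  72  42  65 108 111 112 114 105  98
  82  53]
248 [216 162 140 140 141 143 145 142 134 111  79  88 111 110 107 111 110 109
 108 102]
249 [214 159 140 142 143 138 142 145 142 138 128 131 133 120 112 107 101 104
 105 104]
250 [155 142 142 142 143 140 143 142 143 142 139 142 141 138 133 127 110 102
  98 100]
251 [105 111 116 134 138 141 142 141 140 140 141 143 142 141 145 139 134 126
 111 101]
```

```bash
python3 - <<'E'
from cast import *
import pickle
s,d=pickle.load(open('w1.pkl','rb'))
T=np.array(d['T_tool_cam']);R=np.array(s['tcp_rot']);o=R@T[:3,3]+s['position'];Rc=R@T[:3,:3]
for yw in(-5.5,-6.7):
  n=np.array([np.cos(np.radians(yw)),np.sin(np.radians(yw)),0]);cast=mk(d,o,Rc,n,np.array([0.49779,-0.26114,0.08396]))
  for off in(0,.004):
    p=cast([[320.15,160],[320.75,178],[321.0,184.7],[313.15-1.1,159],[313.15+1.1,165],[313.15,162]],off)
    ang=lambda a,b:np.degrees(np.arctan2((a-b)[0],-(a-b)[1]))
    print(yw,off,'ptr',ang(p[0],p[2]).round(2),ang(p[0],p[1]).round(2),'mark ax',ang(p[3],p[4]).round(2),'hub->mark',ang(p[5],p[2]).round(2),np.linalg.norm(p[5]-p[2]).round(1),'ptr len',np.linalg.norm(cast([[320.1,158.0]],off)[0]-p[2]).round(1))
    ml=cast([[313.15,162]],off-.003)[0];print('  mark if 3mm behind',ang(ml,p[2]).round(2))
E
```

```text
-5.5 0 ptr 0.12 0.07 mark ax 14.98 hub->mark 14.21 36.2 ptr len 37.9
  mark if 3mm behind 15.09
-5.5 0.004 ptr 0.12 0.07 mark ax 14.98 hub->mark 14.21 35.6 ptr len 37.3
  mark if 3mm behind 15.11
-6.7 0 ptr 0.12 0.07 mark ax 14.93 hub->mark 14.15 36.0 ptr len 37.9
  mark if 3mm behind 14.95
-6.7 0.004 ptr 0.12 0.07 mark ax 14.93 hub->mark 14.15 35.4 ptr len 37.3
  mark if 3mm behind 14.96
```

Request:
carry_out(
  grip=[-1, -1, -1, -1],
  slide=[
    [1.8, -0.5, 0],
    [1.7, -0.4, 0],
    [0, 0, 0],
    [0, 0, 0],
  ],
  twist=[
    [0, -0.017, -0.001],
    [0, -0.017, 0],
    [0, 0, 0],
    [0, 0, 0],
  ],
)

```text
time_s: 11.7
position: [0.4832, 0.2577, 0.1994]
tcp_rot: [[-0.365, 0.926, 0.098], [0.896, 0.378, -0.235], [-0.254, 0.003, -0.967]]
force: [-0.5, -0.0, 1.3]
opening: 0.209
```

```bash
python3 chk.py 0.257 1; python3 slip.py w5.png; python3 - <<'E'
from h import *
import pickle
d=bot.capture('scene');pickle.dump(d,open('s5.pkl','wb'));save(cv2.resize(d['color'][215:275,350:430],None,fx=9,fy=9,interpolation=2),'s5.png')
g=d['color'].astype(int).mean(2).astype(int)
for r in range(242,252): print(r,g[r,386:402])
E
python3 chk.py .257 1
```

```text
lean 0.2572 14.74 side -0.12 M [ 0.04  0.12 -0.05]
t 11.7 pos [0.4832 0.2577 0.1994] F [-0.5 -0.   1.3] open 0.209 q [ 24.6  27.6  93.5 -17.   60.4  11. ]
d [-0.9  0.2 -0.1] rv [ 0.002  0.    -0.002] rows 1
slide [[0.6, -0.8, -0.1]]
twist [0.002, 0.0, -0.002]
1783 slope x (deg) -0.03 slope y 0.25 z0 98.62 x max 40.6 sd 0.61
1759 slope x (deg) 0.01 slope y 0.4 z0 98.61 x max 40.6 sd 0.63
242 [118 119 120 111 104  90  88 108 110  84  45  16  19  25  27  23]
243 [116 114 116 120 113 107 103  91 107  68  31  20  18  19  27  35]
244 [149 130 118 116 112 111 111 106 107  59  42  49  28  22  17  26]
245 [205 196 144 122 114 112 111 112  91  52  93  99  73  51  36  25]
246 [216 218 158 136 128 122 116 100  60  43  97 113 105  99  84  56]
247 [216 214 159 141 139 134 121  85  41  55 104 112 109 113 109 104]
248 [216 177 147 140 143 143 136 112  76  86 103 108 111 112 112 112]
249 [216 163 140 141 142 141 144 137 130 128 115 111 103 100 100 107]
250 [210 158 142 139 143 143 142 141 141 141 139 133 116 108  99  99]
251 [147 136 137 141 139 143 142 141 142 143 141 143 137 133 115 107]
lean 0.2569 14.72 side -0.12 M [ 0.1   0.14 -0.04]
t 11.8 pos [0.4832 0.2576 0.1995] F [-0.2 -0.1  1.2] open 0.203 q [ 24.6  27.6  93.5 -17.   60.4  11. ]
d [-0.9  0.3 -0.1] rv [ 0.002 -0.    -0.002] rows 1
slide [[0.7, -0.8, -0.1]]
twist [0.002, -0.0, -0.002]
```

View pics/s5.png

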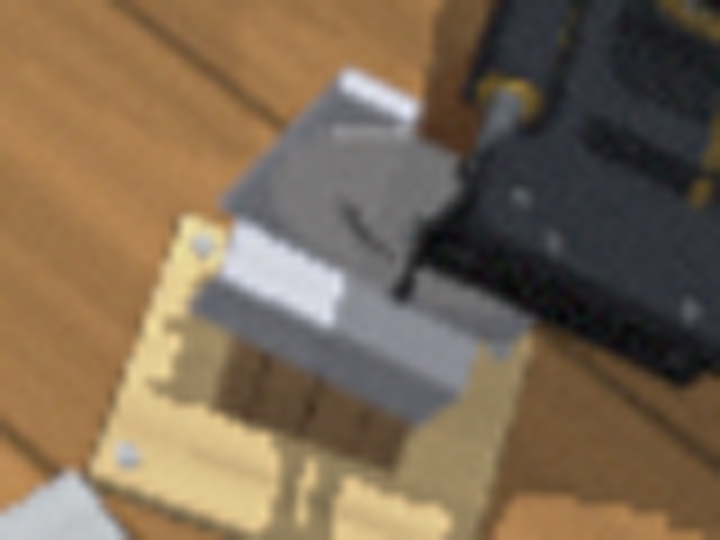

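```bash
python3 - <<'E'
from h import *
import pickle
d=pickle.load(open('s1.pkl','rb'))
# gauge frame at s1: TCP pose logged
P=np.array([.4857,.2345,.2871]);tz=np.array([-.006,-.003,-1.]);yw=np.radians(22.4)
org=P+tz*.1287
n=np.array([np.cos(yw),np.sin(yw),0]);y=np.array([-n[1],n[0],0]);z=np.array([0,0,1.])
o=np.array(d['position']);Rc=np.array(d['rotation'])
hub=org+z*.08+n*.008
g=d['color'].astype(int).mean(2)
def proj(p):
    c=(p-o)@Rc;return np.array([d['cx']+d['fx']*c[0]/-c[2],d['cy']-d['fy']*c[1]/-c[2]])
def tip(a,r=.038): return proj(hub+r*(np.sin(a)*y-np.cos(a)*z))
print('hub',proj(hub),'tip0',tip(0),'tip13',tip(np.radians(13)),'tip15',tip(np.radians(15)))
c,r=np.round(tip(.1)).astype(int)
print(c-8)
for rr in range(r-8,r+7): print(rr,g[rr,c-8:c+9].astype(int))
E
```

```text
hub [399.34730403 220.20001102] tip0 [396.51040181 228.14601812] tip13 [399.98214989 229.07741197] tip15 [400.51972627 229.18298223]
390
221 [107 103  94  96  88 101 103  92  69  55  42  34  28  24  16  22  16]
222 [111 107 102  95  96  87  91  93  76  60  77  85  77  55  38  25  24]
223 [109 109 107 104 107 101  92  86  61  50  82 104 105  99  96  80  50]
224 [105 106 109 108 110 108 102  88  48  71  87  92  95 104  96  86  71]
225 [103 105 107 107 108 108 108  80  54  96 104 104  91  85  86  81  93]
226 [119 116 110 106 109 110 105  64  60 101  99 104 104 102 102 101 108]
227 [135 135 134 122 127 119  98  56  77 104  79  77  88 102 110 108 110]
228 [140 141 139 137 137 137 113  85 104 109  69  52  68 105 110 108 111]
229 [141 143 139 142 142 141 136 129 134 120  80  53  55 102 107 108 109]
230 [139 142 140 141 137 141 143 140 141 134 113 105  94 115 111 100  98]
231 [141 143 141 137 140 142 139 141 142 142 139 137 132 139 134 117 120]
232 [141 141 144 140 140 140 142 140 141 139 144 142 142 142 140 137 136]
233 [119 131 139 139 139 142 141 139 139 141 140 142 139 141 140 142 140]
234 [ 98 105 110 119 130 138 140 142 141 143 140 141 143 141 142 141 141]
235 [ 97  95  97 101 105 112 119 134 139 140 142 140 140 139 141 138 151]
```

Request:
carry_out(
  grip=[-1, -1, -1, -1, -1, -1, -1],
  slide=[
    [0, 0, 0],
    [0, 0, 0],
    [0, 0, 0],
    [0, 0, 0],
    [0, 0, 0],
    [0, 0, 0],
    [0, 0, 0.5],
  ],
  twist=[
    [0, 0, 0],
    [0, 0, 0],
    [0, 0, 0],
    [0, 0, 0],
    [0, 0, 0],
    [0, 0, 0],
    [0, 0, 0],
  ],
)

```text
time_s: 12.5
position: [0.4834, 0.2574, 0.1994]
tcp_rot: [[-0.364, 0.926, 0.098], [0.896, 0.377, -0.234], [-0.253, 0.003, -0.967]]
force: [-3.2, 1.2, 5.4]
opening: 0.207
```

```bash
python3 chk.py 0.257 1; python3 slip.py w6.png; python3 - <<'E'
from h import *
import pickle
d=bot.capture('scene');save(d['color'],'s6.png')
s=pickle.load(open('scene0.pkl','rb'))
df=np.abs(d['color'].astype(int)-s['color'].astype(int)).sum(2)>60
for n,(r0,r1,c0,c1) in dict(clay=(180,230,220,258),black=(112,150,238,262),trowel=(265,332,275,370),blue=(120,165,290,322)).items(): print(n,df[r0:r1,c0:c1].mean().round(3))
E
python3 chk.py .257 1
```

```text
lean 0.2563 14.68 side -0.13 M [ 0.07  0.47 -0.06]
t 12.5 pos [0.4834 0.2574 0.1994] F [-3.2  1.2  5.4] open 0.207 q [ 24.5  27.6  93.5 -16.9  60.4  11. ]
d [-1.1  0.5 -0.1] rv [ 0.002 -0.001 -0.003] rows 1
slide [[0.8, -0.9, -0.1]]
twist [0.002, -0.001, -0.003]
1783 slope x (deg) -0.03 slope y 0.25 z0 98.62 x max 40.6 sd 0.61
1762 slope x (deg) -0.16 slope y 0.39 z0 98.6 x max 40.6 sd 0.61
clay 0.0
black 0.046
trowel 0.0
blue 0.1
lean 0.2562 14.68 side -0.13 M [ 0.11  0.34 -0.08]
t 12.6 pos [0.4833 0.2574 0.1994] F [-1.4  0.8  4.9] open 0.202 q [ 24.5  27.6  93.5 -16.9  60.4  11. ]
d [-1.   0.5 -0.1] rv [ 0.002 -0.001 -0.003] rows 1
slide [[0.8, -0.8, -0.1]]
twist [0.002, -0.001, -0.003]
```

View pics/s6.png

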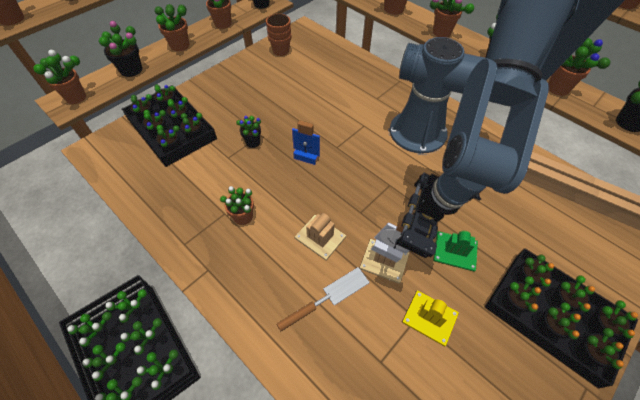

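The gauge is held leaning on the stud at (385,240), and both pots, the trowel and the blue gauge are still in place. The small image changes near the black pot and blue gauge come from shadows and from the gauge having left. Handing in.

```bash
python3 -c "
from rig import bot
print(bot.hand_in())"
```

```text
the job is handed in; nothing more can be done
None
```

The silver gauge is held by its wooden grip, astride the thin wooden stub post, leaning 14.7° (0.256 rad) towards its +y side with its foot resting on the crest. I set it upright on the post first, then rocked it over, and handed in at about 12.6 s without letting go.

**Last checks**
- **Contact:** the foot presses on the crest with about 8 N.
- **Grip:** the gauge did not slip measurably in the jaws, at most about 0.15°.
- **Bystanders:** image differences show the clay pot and trowel unmoved. By eye, the black pot and the blue look-alike are also where they were.

**Setting the pointer**
- **Mark readings:** the close wrist view gave 14.2° (from its centre) and 15.0° (from its axis). A scene picture gave about 15°. An earlier, contaminated fit gave about 12.8°; I dropped it after the refit showed the pointer within 0.1° of plumb.
- **Target:** I set the lean at 14.7° on that basis.
- **Confidence:** at this lean the pointer and mark overlap in the scene picture. The gripper partly hides the dial and the picture is coarse, so it confirms the match only to about 2°.

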